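Hold the rinse drain open over the catch pan

ROBOT

A 6-joint arm with a two-finger parallel gripper is mounted at the origin on the work surface. World frame = base frame: x ahead of the robot, y to its left, z up, the work surface at z = 0. Lengths are in mm, angles in rad, forces in N, time in s.
With the tool pointing down it reaches from about 275 to 750 mm from the base axis. Payload 10.2 kg.
Tool frame: the origin (TCP) lies at the very end of the fingers, on their centre line; the grasp point (between the pads) lies 19 mm behind it; x points along the fingers, y is the direction in which the jaws open and shut, and the axes are right-handed (so a half turn about x gives the same grasp; the last joint's range is limited). The gripper opens to 85 mm and grips with 20 to 120 N. Pads are 22 mm wide; open, the fingers measure 114 mm over their backs; the gripper's body (76 mm by 85 mm) begins 54 mm behind the grasp point. The pads swing forward as they close: fully open they stand 13 mm farther back than shut.
Start: joints at [-1.547, 0.313, 1.498, -0, 1.331, -0.223], TCP at [128.245, -509.101, 231.294] pointing down, gripper open.
Joint ranges: [-2.94, 2.94], [-0.97, 2.17], [0.19, 2.56], [-1.23, 4.37], [0.02, 3.11], [-2.88, 2.88]. Speed limits (rad/s): [2.39, 2.39, 3.01, 3.14, 3.14, 3.14].

INTERFACE

Orientations are given as a unit quaternion [w, x, y, z].
In Python, from rig import ctrl, viewer, finish_job gives the robot as it stands.
- The arm moves only by the tool carry_out, never from a script. Its argument "targets" is a list of rows, each an object of numbers: "x", "y", "z": the shift along the world's x, y, z in m; "ax", "ay", "az": the turn, a rotation vector about the world's x, y, z in rad; "hand": the opening, from -1 (shut) to 1 (fully open). A call has 1 to 5 rows; each row is the pose to reach, as a shift and turn from the pose commanded when the call began; what a row does not reach only later rows make up. A row lasts 1/8 s, in which the tool goes at most 62.5 mm and 10.7 degrees, less where a joint would pass 70% of its speed; a pose out of reach is approached as far as the arm can. A call with a gripper value outside its range is refused whole. The fingers move at their own pace and stop on an object; "grip_force" is the grip in N (left out, the last holds). Time passes only in rows, so rows that repeat a pose let the fingers close. It gives the time, the measured TCP pose, the force and the opening at its end, in the units of the state.
- ctrl.sense(): the state, without advancing time (a new reading comes with each control period).
- viewer.capture(name): name is "scene" or "top" or "wrist"; returns the picture (480x640x3 uint8, blue, green, red); there is no depth.
- viewer.camera_info(name): a dict with "fx", "fy", "cx", "cy" (pixels), "k1" (the pictures are not rectified: a ray, as slopes to the right and down, at radius r is drawn at 1 + k1 r^2 times it, then the intrinsics apply), "R" (3x3) and "t" (3): a world point X has camera coordinates R X + t. Camera axes: x right, y down, z forward; pixel columns grow to the right and rows downward; lengths in mm; the calibration is good to about 2 mm. A picture is of the moment at which its call begins: read the wrist's pose just before it. camera_info takes no time and is no camera call; for the wrist camera it gives the pose at the moment of the call.
- finish_job(): hands the job in, once; it reports no verdict.
The state is a dict: "time_s": time; "joints": joint angles; "dq": joint speeds; "tau": joint torques, N m; "eef_pos": TCP position; "ee_rot": TCP orientation; "force": force on the tool from outside, world axes, zero at the start; "wrist_torque": the same for the moment, N m; "grip_width": opening from 0.0 (shut) to 1.0 (fully open).
Only numpy, scipy, OpenCV 4.12 (cv2) and the standard library are available. Lean on these libraries where they do the work, as an engineer would, in place of code of your own. Each camera call takes 0.05 s, during which the arm holds its last target. There are 200 camera calls.

TASK

Slide the small steel pan along the bench, without lifting it, until it stands centred on the ring mark under the drain block's spout. Then take the drain key from its stand, push its cross-bar down through the slot on top of the drain block against the spring, and turn it a quarter turn clockwise (seen from above) as far as it goes. The springs throw it back if it is let go, so finish while still gripping the key, holding it pushed in and fully turned; leave the other things on the bench alone.

Things in the scene. Friction and masses are not known exactly. Their poses are not given: they have to be found in the camera images.
- pan_center (a point): Open round steel pan, 80 mm across at the rim, 50 mm high, 0.3 kg, standing on the bench, with a straight black bar handle. This point: on the pan's axis, 25 mm above its underside. z up; the handle points along the pan's own -x.
- pan_handle (a point): Grip point on the pan's handle: 80 mm from the pan's axis along its -x, 38 mm above the bench. The handle is a bar 14 mm wide (along y) and 10 mm thick (z), reaching from 38 to 110 mm from the axis; axes as the pan's.
- drain_mark (a point): Centre of the black ring mark on the bench (94 mm inside, 106 mm outside diameter) under the drain block's spout; z = bench. It lies 125 mm from the socket's axis along the block's -x, 75 mm before the block's front face. The spout ends 66 mm above it. A second, like ring, away from the block, is where the pan starts.
- drain: The drain block: white, 100 x 100 mm, with a steel top plate, its top 100 mm above the bench; fixed. Origin: on the bench under the socket; -x is its front. The spout, a 12 mm steel pipe, comes level out of the front face 86 mm above the bench; the pan passes below it.
- socket (a point): Centre of the bayonet slot, level with the drain block's top (100 mm above the bench). z up, x along the slot, which goes through the 8 mm top plate: 50 mm long (x) by 18 mm wide (y). Underneath is a sprung rotor with a groove along the slot, 15 mm wide and 6 mm deep, its floor 15 mm below the plate's top, which takes the key's cross-bar.
- key_grip (a point): Point on the axis of the drain key, in its grip, 64 mm above the key's bottom. z up; x along grip and cross-bar. The flat black grip is 52 mm long (x), 20 mm wide (y), 40 to 87 mm above the bottom, on a flange 62 mm across (34 to 40 mm).
- stand: Grey ring-shaped stand of the key, fixed: 80 mm across, 38 mm high, bore 51 mm. The key's flange rests on it, cross-bar loose in the bore, so lift it straight out. Origin at the underside.
- key: The drain key as a whole, 0.12 kg, 87 mm high, upright; origin at the centre of its underside. From the bottom: steel cross-bar 44 mm (x) by 12 mm (y) by 14 mm high, steel stem 14 mm across, black flange, black flat grip. A half turn makes no difference.
- valve_push (a joint): How far the rotor in the socket is pushed down, m: 0 at rest, 0.013 at the stop. Spring: about 4 N to start, 10 N at 0.012. The key's cross-bar is clear of the plate's underside from 0.008 on and only then can be turned; once turned, it catches under the plate.
- valve_turn (a joint): How far the rotor is turned clockwise from above, rad: 0 at rest (its groove in line with the slot), 1.57 at the stop (drain open). Spring: 0.06 N m to start, 0.14 N m at 1.57. The key has up to 0.1 rad of play in the groove.
- bottle: Bystander: white plastic bottle, 60 mm across, 120 mm high; origin at the underside.
- beaker: Bystander: glass beaker, 72 mm across, 85 mm high; origin at the underside.
- vial: Bystander: small clear capped vial, 28 mm across, 65 mm high; origin at the underside.
- vial2: Bystander: small amber capped vial, 32 mm across, 60 mm high; origin at the underside.
- spatula: Bystander: spatula, 170 mm long, lying on the bench; origin under its middle, x along it.
- dish: Bystander: shallow glass dish, 70 mm across, 15 mm high; origin at the underside.
Not all that is in view belongs to the job. Leave any turquoise look-alike of the key alone.

How it is judged (in metres and radians):
On the way, in this order (a step that is already met when the one before it is completed fails the run):
1. the pan stands on the ring mark under the spout (horizontal distance between pan_center and drain_mark below 0.02 m and angle between pan_center's own z axis and vertical below 0.1 rad and height (world z) of pan_center below 0.031 m), for 0.2 s.
2. the key's cross-bar is in the slot, down on the rotor, not yet turned (horizontal distance between key_grip and socket below 0.008 m and angle between key_grip's own z axis and vertical below 0.15 rad and z of key_grip in the frame of socket below 0.053 m and value of joint valve_turn below 0.3 rad), for 0.05 s.
3. the key is pushed in and turned a quarter turn (horizontal distance between key_grip and socket below 0.008 m and angle between key_grip's own z axis and vertical below 0.15 rad and value of joint valve_push above 0.006 m and value of joint valve_turn above 1.25 rad), for 0.2 s.
At the end, for the whole second after the job is handed in: The pan stands flat on the bench within 20 mm of the centre of the ring mark under the spout; the key is in the socket (within 8 mm of its axis, upright), pushed in by more than 6 mm and turned at least 1.25 rad clockwise, and the fingers still grip it (over 2 N) through the last second (all of step 1 and all of step 3 and contact force between the fingers and key above 2 N and z of key_grip in the frame of socket below 0.046 m); the arm keeps its last pose, push and grip.
It fails at once if the pan is lifted more than 12 mm off the bench or tipped (height (world z) of pan_center above 0.037 m or angle between pan_center's own z axis and vertical above 0.25 rad).
It fails at once if the drain is turned on while the pan is not under the spout (value of joint valve_turn above 0.4 rad and horizontal distance between pan_center and drain_mark above 0.03 m).
It fails at once if another thing on the bench is moved by more than 30 mm (distance of any of bottle, beaker, vial, vial2, spatula, dish from where it was at the start of the episode above 0.03 m).
It also fails if it takes over 67 s, if anything falls off the work surface, if the arm or the gripper's body presses on something with over 40 N, if the wrist force passes 120 N, or if a joint passes its speed limit or range.

## Working session

There is one attempt and no reset: what is moved stays moved. The work goes in short steps, Python scripts to look and compute and a tool call to move; the robot and the scene stay as the last step left them, time stands still between calls to the robot, and variables do not carry over. Pictures are saved under pics/ and viewed, about 8 in all and at most 12, crops included, and the job is handed in when it is done.

Besides the shell and the picture viewer there is one more tool, called after "Call:" in YAML: its name, and indented under it one key for each argument. carry_out: Moves the arm, as the interface text tells. Its arguments: {"type":"object","properties":{"targets":{"type":"array"},"grip_force":{"type":"number"}},"required":["targets"]}

```bash
mkdir -p pics; ls; cat > h.py <<'E'
import numpy as np, cv2
from rig import ctrl, viewer, finish_job
def ray(ci,u,v):
    K=np.array([[ci['fx'],0,ci['cx']],[0,ci['fy'],ci['cy']],[0,0,1.]])
    p=cv2.undistortPoints(np.array([[[u,v]]],float),K,np.array([ci['k1'],0,0,0.]))[0,0]
    # model: x_d = x(1+k1 r^2), r undistorted -> OpenCV radial
    R=np.array(ci['R']);t=np.array(ci['t'])
    return -R.T@t, R.T@np.array([p[0],p[1],1.])
def hit(ci,u,v,z):
    o,d=ray(ci,u,v); return o+d*(z-o[2])/d[2]
def proj(ci,X):
    R=np.array(ci['R']);t=np.array(ci['t']);c=R@np.array(X,float)+t
    a=c[:2]/c[2]; a=a*(1+ci['k1']*(a@a)); return np.array([ci['fx']*a[0]+ci['cx'],ci['fy']*a[1]+ci['cy']])
E
python3 - <<'E'
from h import *
s=ctrl.sense();print(s)
import pickle
for n in("scene","top"):
    ci=viewer.camera_info(n);print(n,ci)
    im=viewer.capture(n);cv2.imwrite(f"pics/{n}0.png",im)
E
```

```text
pics
{'time_s': 0.0, 'joints': array([-1.54737089e+00,  3.13430293e-01,  1.49846409e+00, -3.19868165e-05,
        1.33097911e+00, -2.23376994e-01]), 'dq': array([-2.08701561e-03,  1.46264132e-04,  3.23736107e-05, -1.70801126e-03,
       -3.71757063e-04, -4.38600211e-04]), 'tau': array([ 8.01838505e-04, -4.12260962e+01, -2.59743011e+01, -1.21179673e-04,
        4.11675515e-03,  1.97198545e-05]), 'eef_pos': array([ 128.24555975, -508.82277463,  230.73498961]), 'ee_rot': array([ 0.08658752,  0.70176354,  0.08749088, -0.701695  ]), 'force': array([ 0.07101418,  0.33007491, -0.06160342]), 'wrist_torque': array([-0.02926109, -0.04416864,  0.00755016]), 'grip_width': 1.0004686558695486}
scene {'fx': 482.90299672238945, 'fy': 482.90299672238945, 'cx': 316.97235033541176, 'cy': 237.70300382706282, 'k1': -0.00919522504728352, 'R': array([[ 0.81981459,  0.57248661, -0.01277182],
       [ 0.30140484, -0.45036846, -0.84043047],
       [-0.48688722,  0.68514767, -0.54176887]]), 't': array([-481.87536527, -103.70997537, 1483.75987182])}
top {'fx': 459.7200812761292, 'fy': 459.7200812761292, 'cx': 317.95368823006004, 'cy': 245.87894326306355, 'k1': -0.06993589118456356, 'R': array([[-2.40059398e-04, -9.99798429e-01,  2.00759617e-02],
       [-9.90889669e-01, -2.46592455e-03, -1.34653568e-01],
       [ 1.34675932e-01, -1.99253879e-02, -9.90689342e-01]]), 't': array([-20.25722432, 569.45061811, 924.58676006])}
```

View pics/top0.png

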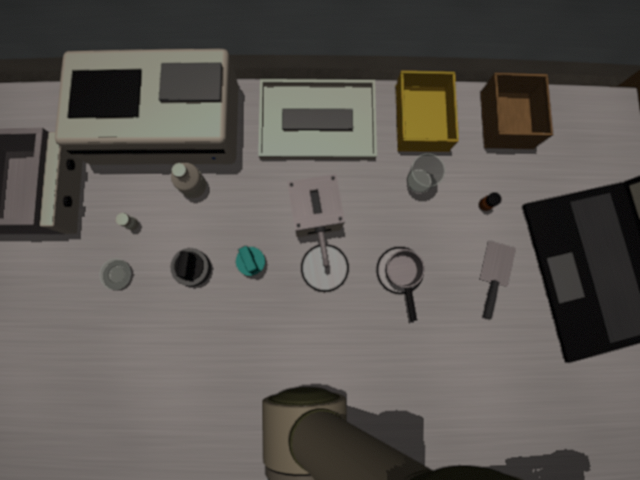

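View pics/scene0.png

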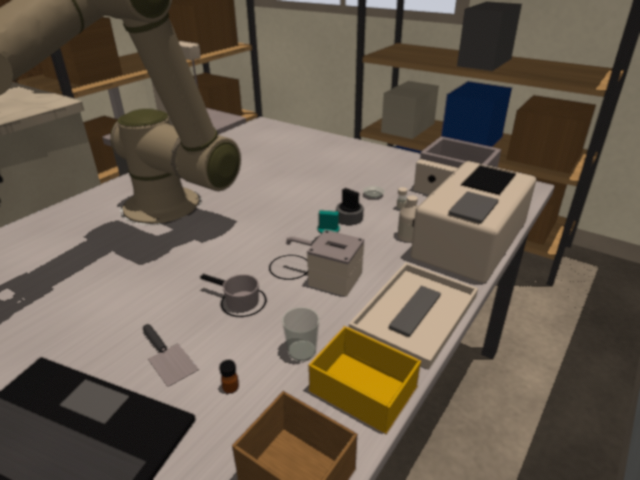

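The top view shows the key candidates: the black grip in its grey ring stand at (190,266), which I choose, and the turquoise look-alike at (250,261), which I avoid. The drain block is at (316,203) and the mark at (325,268). The pan is at (402,270) with its handle end at (411,318). Next is a close crop to check and measure.

```bash
python3 - <<'E'
from h import *
im=cv2.imread("pics/top0.png")
a=cv2.resize(im[170:330,280:440],None,fx=3.75,fy=3.75,interpolation=cv2.INTER_CUBIC)
b=cv2.resize(im[240:295,160:215],(200,200),interpolation=cv2.INTER_CUBIC)
out=np.zeros((600,800,3),np.uint8);out[:,:600]=a;out[:200,600:]=b
out[200:400,600:]=cv2.resize(im[235:290,222:277],(200,200),interpolation=cv2.INTER_CUBIC)
cv2.imwrite("pics/c1.png",cv2.convertScaleAbs(out,alpha=1.6))
ci=viewer.camera_info("top")
for n,u,v,z in[("key",187,265,87),("stand",190,267,38),("mark",325,268,0),("pan rim",404.5,270,50),("handle end",411,318,38),("socket",315.5,203,100),("ring2",400,270,0),("turq",250,261,60),("beaker",425,175,40),("vial2",488,203,30),("spat",495,280,0),("bottle",187,180,100),("vial",126,222,50),("dish",118,275,10)]:
    print(n,hit(ci,u,v,z).round(0))
E
```

```text
key [524. 240.  87.]
stand [524. 247.  38.]
mark [526. -36.   0.]
pan rim [ 518. -199.   50.]
handle end [ 419. -212.   38.]
socket [647. -14. 100.]
ring2 [ 522. -199.    0.]
turq [535. 119.  60.]
beaker [ 724. -251.   40.]
vial2 [ 666. -391.   30.]
spat [ 500. -410.    0.]
bottle [694. 244. 100.]
vial [617. 383.  50.]
dish [509. 410.  10.]
```

View pics/c1.png

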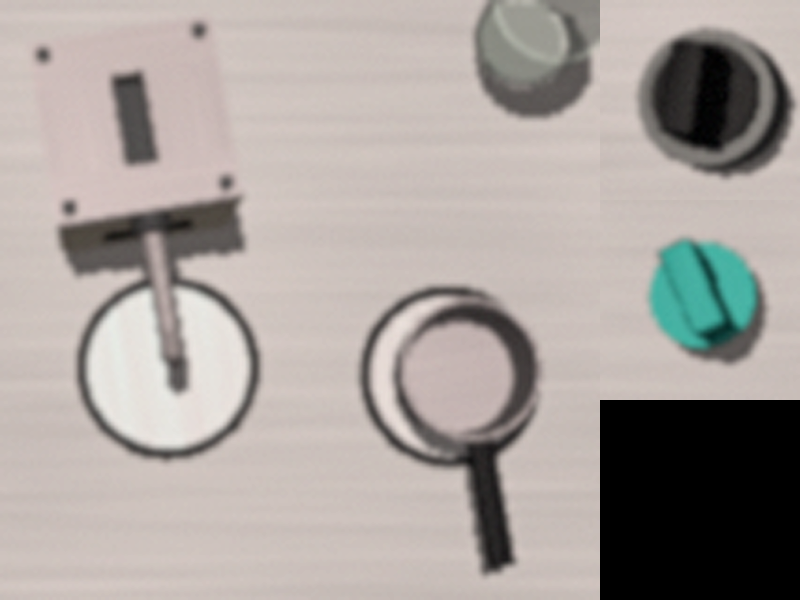

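```bash
python3 - <<'E'
from h import *
from scipy.spatial.transform import Rotation as Ro
ci=viewer.camera_info("top")
f=lambda x,y:(280+x/3.75,170+y/3.75)
g=lambda x,y:(160+(x-600)/3.636,240+y/3.636)
H=lambda n,p,z:(print(n,hit(ci,*p,z).round(1)),hit(ci,*p,z))[1]
H("mark",f(169,368),0)
H("socket",f(134,118.5),100)
a=H("slot far",f(126.5,74),100);b=H("slot near",f(142,162.5),100);d=a-b;print("len",np.hypot(*d[:2]),"x-axis yaw",np.arctan2(d[1],d[0]))
a=H("bolts",f(120,42.5),100);b=H("b",f(147.5,195),100);d=a-b;print("yaw",np.arctan2(d[1],d[0]))
p=H("pan",f(467,372),50);e=H("hend",f(497,570),43);r=H("hroot",f(482,450),43);print(np.hypot(*(p-e)[:2]),"yaw pan-end",np.arctan2(*(p-e)[1::-1]),"root-end",np.arctan2(*(r-e)[1::-1]))
H("key top",g(684,93),91);H("stand",g(709,99),38);H("flange",g(705,95),44)
a=H("k1",g(684,40),91);b=H("k2",g(684,143),91)
print(Ro.from_quat(ctrl.sense()['ee_rot'],scalar_first=True).as_matrix().round(3))
w=viewer.camera_info("wrist");print(w);s=ctrl.sense();R=np.array(w['R']);print(-R.T@w['t']-s['eef_pos'])
E
```

```text
mark [526.1 -35.8   0. ]
socket [650. -14. 100.]
slot far [674.2 -10.  100. ]
slot near [626.2 -18.2 100. ]
len 48.71031630741278 x-axis yaw 0.1699910913638588
bolts [691.5  -6.5 100. ]
b [608.8 -21.1 100. ]
yaw 0.17496358570522122
pan [ 519.7 -198.6   50. ]
hend [ 411.2 -214.2   43. ]
hroot [ 477.  -207.4   43. ]
109.54227760588898 yaw pan-end 0.14287948167065648 root-end 0.10281266584861269
key top [522.5 247.1  91. ]
stand [524.  247.1  38. ]
flange [525.8 247.9  44. ]
k1 [551.5 248.2  91. ]
k2 [495.5 246.1  91. ]
[[-0.     0.244 -0.97 ]
 [ 0.001 -0.97  -0.244]
 [-1.    -0.001 -0.   ]]
{'fx': 332.41775558761236, 'fy': 332.41775558761236, 'cx': 318.6095180634878, 'cy': 236.5640629736838, 'k1': -0.053219237128992715, 'R': array([[ 0.24225498, -0.970211  , -0.00176928],
       [-0.93306967, -0.23348002,  0.27362031],
       [-0.26588253, -0.06463502, -0.96183616]]), 't': array([-523.89633983,  -34.5626663 ,  378.54909626])}
[ 67.06779652  16.97176464 141.83719639]
```

Call:
carry_out:
  targets:
    - {"x":0.044,"y":0.042,"z":0,"az":-0.03,"hand":1}
    - {"x":0.084,"y":0.08,"z":0,"az":-0.05,"hand":1}
    - {"x":0.126,"y":0.12,"z":0,"az":-0.08,"hand":1}
    - {"x":0.168,"y":0.16,"z":0,"az":-0.106,"hand":1}
    - {"x":0.21,"y":0.2,"z":0,"az":-0.106,"hand":1}

```text
invalid input at $.targets[0]: expected keys x, y, z, ax, ay, az, hand
```

Call:
carry_out:
  targets:
    - {"x":0.04,"y":0.04,"z":-0.01,"hand":1}
    - {"x":0.08,"y":0.08,"z":-0.03,"hand":1}
    - {"x":0.1022,"y":0.0993,"z":-0.06,"hand":1}
    - {"x":0.1022,"y":0.0993,"z":-0.06,"hand":1}
    - {"x":0.1022,"y":0.0993,"z":-0.06,"hand":1}

```text
invalid input at $.targets[0]: expected keys x, y, z, ax, ay, az, hand
```

Call:
carry_out:
  targets:
    - {"x":0.044,"y":0.042,"z":0,"ax":0,"ay":0,"az":-0.03,"hand":1}
    - {"x":0.084,"y":0.08,"z":0,"ax":0,"ay":0,"az":-0.05,"hand":1}
    - {"x":0.126,"y":0.12,"z":0,"ax":0,"ay":0,"az":-0.08,"hand":1}
    - {"x":0.168,"y":0.16,"z":0,"ax":0,"ay":0,"az":-0.106,"hand":1}
    - {"x":0.21,"y":0.2,"z":0,"ax":0,"ay":0,"az":-0.106,"hand":1}
  grip_force: 30

```text
time_s: 0.72
eef_pos: [339.3, -307.6, 231.2]
ee_rot: [-0.049, -0.705, -0.05, 0.705]
force: [0.6, -1.8, -0.1]
grip_width: 1.001
```

Call:
carry_out:
  targets:
    - {"x":0.04,"y":0.04,"z":-0.01,"ax":0,"ay":0,"az":0,"hand":1}
    - {"x":0.08,"y":0.08,"z":-0.03,"ax":0,"ay":0,"az":0,"hand":1}
    - {"x":0.1022,"y":0.0993,"z":-0.06,"ax":0,"ay":0,"az":0,"hand":1}
    - {"x":0.1022,"y":0.0993,"z":-0.06,"ax":0,"ay":0,"az":0,"hand":1}
    - {"x":0.1022,"y":0.0993,"z":-0.06,"ax":0,"ay":0,"az":0,"hand":1}

```text
time_s: 1.35
eef_pos: [440.3, -210.4, 171.9]
ee_rot: [0.05, 0.705, 0.049, -0.705]
force: [0.4, -1.1, 0.4]
grip_width: 1.001
```

```bash
python3 - <<'E'
from h import *
w=viewer.camera_info("wrist");s=ctrl.sense();im=viewer.capture("wrist")
print(s['time_s'],s['eef_pos'],s['ee_rot'],s['force'])
import pickle;pickle.dump((w,s),open('w1.pkl','wb'));cv2.imwrite("pics/w1.png",im)
for X in [(519.7,-198.6,50),(440.5,-209.8,43),(411.2,-214.2,43)]: print(proj(w,X))
E
```

```text
1.35 [ 440.28727675 -210.43445705  171.86204727] [ 0.04984006  0.70547317  0.04942788 -0.70525205] [ 0.37420212 -1.11839538  0.35664185]
[318.21143101 127.28092001]
[318.44379164 227.22242103]
[318.81163935 260.44688157]
```

View pics/w1.png

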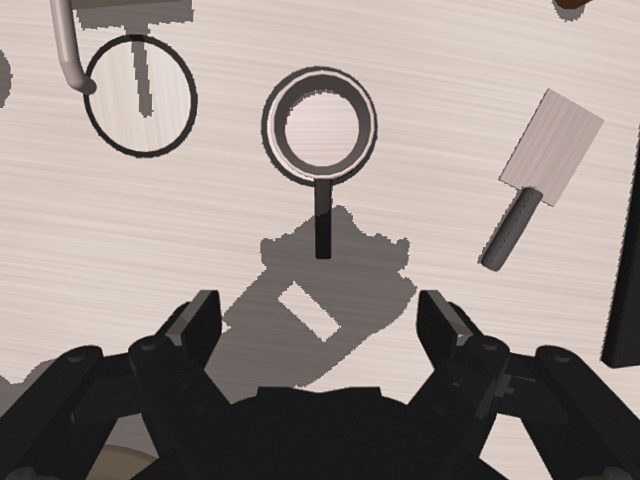

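Wrist view: pan rim centre (321,126), handle end (323,258), prediction within 3–4 px, so the handle lies about 2.5 mm toward −y. The spatula, at (540,160), is clear. I'm descending on the handle.

Call:
carry_out:
  targets:
    - {"x":0,"y":-0.0025,"z":-0.06,"ax":0,"ay":0,"az":0,"hand":1}
    - {"x":0,"y":-0.0025,"z":-0.11,"ax":0,"ay":0,"az":0,"hand":1}
    - {"x":0,"y":-0.0025,"z":-0.14,"ax":0,"ay":0,"az":0,"hand":1}
    - {"x":0,"y":-0.0025,"z":-0.152,"ax":0,"ay":0,"az":0,"hand":1}
    - {"x":0,"y":-0.0025,"z":-0.152,"ax":0,"ay":0,"az":0,"hand":0.3}

```text
time_s: 2.02
eef_pos: [440.5, -213.0, 19.9]
ee_rot: [0.05, 0.706, 0.049, -0.705]
force: [1.4, -0.2, 0.4]
grip_width: 0.815
```

Call:
carry_out:
  targets:
    - {"x":0,"y":0,"z":0,"ax":0,"ay":0,"az":0,"hand":-0.2}
    - {"x":0,"y":0,"z":0,"ax":0,"ay":0,"az":0,"hand":-0.6}
    - {"x":0,"y":0,"z":0,"ax":0,"ay":0,"az":0,"hand":-1}
    - {"x":0,"y":0,"z":0,"ax":0,"ay":0,"az":0,"hand":-1}
    - {"x":0,"y":0,"z":0,"ax":0,"ay":0,"az":0,"hand":-1}
  grip_force: 30

```text
time_s: 2.65
eef_pos: [440.6, -212.6, 19.7]
ee_rot: [0.05, 0.705, 0.05, -0.705]
force: [-1.8, -1.5, 5.2]
grip_width: 0.154
```

Call:
carry_out:
  targets:
    - {"x":0.001,"y":0.01,"z":0,"ax":0,"ay":0,"az":0,"hand":-1}
    - {"x":0.002,"y":0.03,"z":0,"ax":0,"ay":0,"az":0,"hand":-1}
    - {"x":0.003,"y":0.05,"z":0,"ax":0,"ay":0,"az":0,"hand":-1}
    - {"x":0.004,"y":0.07,"z":0,"ax":0,"ay":0,"az":0,"hand":-1}
    - {"x":0.004,"y":0.085,"z":0,"ax":0,"ay":0,"az":0,"hand":-1}

```text
time_s: 3.28
eef_pos: [444.7, -126.0, 19.5]
ee_rot: [0.05, 0.706, 0.05, -0.705]
force: [-0.1, -4.6, 4.8]
grip_width: 0.16
```

Call:
carry_out:
  targets:
    - {"x":0.001,"y":0.02,"z":0,"ax":0,"ay":0,"az":0,"hand":-1}
    - {"x":0.002,"y":0.04,"z":0,"ax":0,"ay":0,"az":0,"hand":-1}
    - {"x":0.003,"y":0.06,"z":0,"ax":0,"ay":0,"az":0,"hand":-1}
    - {"x":0.003,"y":0.079,"z":0,"ax":0,"ay":0,"az":0,"hand":-1}
    - {"x":0.003,"y":0.079,"z":0,"ax":0,"ay":0,"az":0,"hand":-1}

```text
time_s: 3.9
eef_pos: [447.0, -46.3, 19.2]
ee_rot: [-0.05, -0.705, -0.051, 0.706]
force: [0.0, 4.5, 6.0]
grip_width: 0.158
```

```bash
python3 - <<'E'
from h import *
w=viewer.camera_info("wrist");s=ctrl.sense();im=viewer.capture("wrist");t=viewer.capture("top")
cv2.imwrite("pics/w2.png",im);cv2.imwrite("pics/t2.png",t)
print(s['eef_pos'],s['force'],s['grip_width'],s['time_s'])
a=cv2.resize(t[185:325,270:410],(560,560),interpolation=cv2.INTER_CUBIC)
out=np.zeros((560,800,3),np.uint8);out[:,:560]=cv2.convertScaleAbs(a,alpha=1.6);out[:180,560:]=cv2.resize(im,(240,180))
cv2.imwrite("pics/c2.png",out)
print(proj(viewer.camera_info("top"),(526.4,-35.6,50)))
E
```

```text
[446.99244095 -46.31854855  19.24672667] [0.04579518 4.52681361 6.01607911] 0.15757917003986452 3.9
[325.82594903 265.88434594]
```

View pics/c2.png

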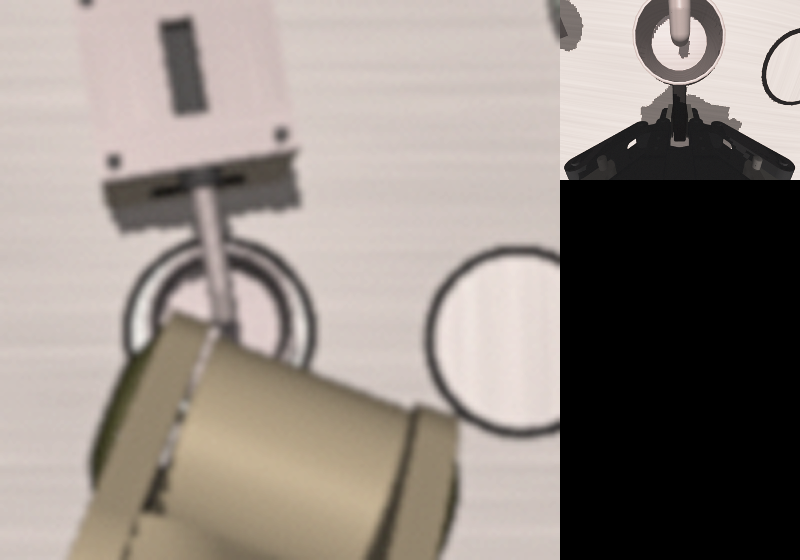

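The pan rim centre is at crop (224,325), i.e. pixel (326.0,266.3). The target projects to (325.8,265.9), so the pan is on the mark. I'm releasing and rising.

Call:
carry_out:
  targets:
    - {"x":0,"y":0,"z":0,"ax":0,"ay":0,"az":0,"hand":-0.6}
    - {"x":0,"y":0,"z":0,"ax":0,"ay":0,"az":0,"hand":-0.3}
    - {"x":0,"y":0,"z":0,"ax":0,"ay":0,"az":0,"hand":0.0}
    - {"x":0,"y":0,"z":0,"ax":0,"ay":0,"az":0,"hand":0.3}
    - {"x":0,"y":0,"z":0,"ax":0,"ay":0,"az":0,"hand":0.3}

```text
time_s: 4.62
eef_pos: [447.4, -48.3, 19.3]
ee_rot: [-0.05, -0.705, -0.05, 0.705]
force: [0.4, -0.9, 0.2]
grip_width: 0.65
```

Call:
carry_out:
  targets:
    - {"x":0,"y":0,"z":0.03,"ax":0,"ay":0,"az":0,"hand":0.3}
    - {"x":0,"y":0,"z":0.08,"ax":0,"ay":0,"az":0,"hand":0.3}
    - {"x":0,"y":0,"z":0.14,"ax":0,"ay":0,"az":0,"hand":0.3}
    - {"x":0,"y":0.03,"z":0.2,"ax":0,"ay":0,"az":0,"hand":0.3}
    - {"x":0,"y":0.06,"z":0.24,"ax":0,"ay":0,"az":0,"hand":0.3}

```text
time_s: 5.25
eef_pos: [447.4, 12.2, 261.7]
ee_rot: [0.05, 0.706, 0.049, -0.705]
force: [0.7, -0.5, -0.5]
grip_width: 0.653
```

Call:
carry_out:
  targets:
    - {"x":0.02,"y":0.05,"z":0,"ax":0,"ay":0,"az":0.18,"hand":0.6}
    - {"x":0.04,"y":0.1,"z":0,"ax":0,"ay":0,"az":0.36,"hand":1}
    - {"x":0.06,"y":0.15,"z":0,"ax":0,"ay":0,"az":0.54,"hand":1}
    - {"x":0.07,"y":0.2,"z":-0.01,"ax":0,"ay":0,"az":0.72,"hand":1}
    - {"x":0.077,"y":0.235,"z":-0.03,"ax":0,"ay":0,"az":0.9,"hand":1}

```text
time_s: 5.88
eef_pos: [524.7, 248.8, 229.1]
ee_rot: [0.354, 0.613, 0.354, -0.612]
force: [0.7, -0.1, -0.5]
grip_width: 0.998
```

Call:
carry_out:
  targets:
    - {"x":0,"y":0,"z":0,"ax":0,"ay":0,"az":0.18,"hand":1}
    - {"x":0,"y":0,"z":0,"ax":0,"ay":0,"az":0.36,"hand":1}
    - {"x":0,"y":0,"z":0,"ax":0,"ay":0,"az":0.54,"hand":1}
    - {"x":0,"y":0,"z":0,"ax":0,"ay":0,"az":0.72,"hand":1}
    - {"x":0,"y":0,"z":0,"ax":0,"ay":0,"az":0.9,"hand":1}

```text
time_s: 6.5
eef_pos: [524.4, 246.6, 229.1]
ee_rot: [0.585, 0.398, 0.585, -0.398]
force: [-1.8, -0.7, -0.0]
grip_width: 1.0
```

Call:
carry_out:
  targets:
    - {"x":0,"y":0,"z":0,"ax":0,"ay":0,"az":0.18,"hand":1}
    - {"x":0,"y":0,"z":0,"ax":0,"ay":0,"az":0.36,"hand":1}
    - {"x":0,"y":0,"z":0,"ax":0,"ay":0,"az":0.54,"hand":1}
    - {"x":0,"y":0,"z":0,"ax":0,"ay":0,"az":0.72,"hand":1}
    - {"x":0,"y":0,"z":0,"ax":0,"ay":0,"az":0.9,"hand":1}

```text
time_s: 7.12
eef_pos: [524.3, 246.6, 229.1]
ee_rot: [0.699, 0.104, 0.7, -0.104]
force: [0.3, -0.1, -0.2]
grip_width: 1.0
```

Call:
carry_out:
  targets:
    - {"x":0,"y":0,"z":0,"ax":0,"ay":0,"az":0.17,"hand":1}
    - {"x":0,"y":0,"z":0,"ax":0,"ay":0,"az":0.33,"hand":1}
    - {"x":0,"y":0,"z":0,"ax":0,"ay":0,"az":0.33,"hand":1}

```text
time_s: 7.5
eef_pos: [524.4, 246.7, 229.1]
ee_rot: [0.707, -0.01, 0.707, 0.01]
force: [-0.6, -0.5, -0.3]
grip_width: 0.999
```

```bash
python3 - <<'E'
from h import *
from scipy.spatial.transform import Rotation as Ro
w=viewer.camera_info("wrist");s=ctrl.sense();im=viewer.capture("wrist");t=viewer.capture("top")
import pickle;pickle.dump((w,s),open('w3.pkl','wb'));cv2.imwrite("pics/w3.png",im);cv2.imwrite("pics/t3.png",t)
print(s['time_s'],s['eef_pos'],s['joints'],Ro.from_quat(s['ee_rot'],scalar_first=True).as_matrix().round(3))
for X in [(524,247,91),(524,247,38)]: print(proj(w,X))
E
```

```text
7.5 [524.3794953  246.6671317  229.14860852] [ 2.37622434e-01  4.35665665e-01  1.32874605e+00  3.43202817e-06
  1.37750413e+00 -1.36089170e+00] [[-0.    -0.028  1.   ]
 [-0.     1.     0.028]
 [-1.    -0.    -0.   ]]
[318.78684213 225.11306031]
[318.72123994 212.55683779]
```

View pics/w3.png

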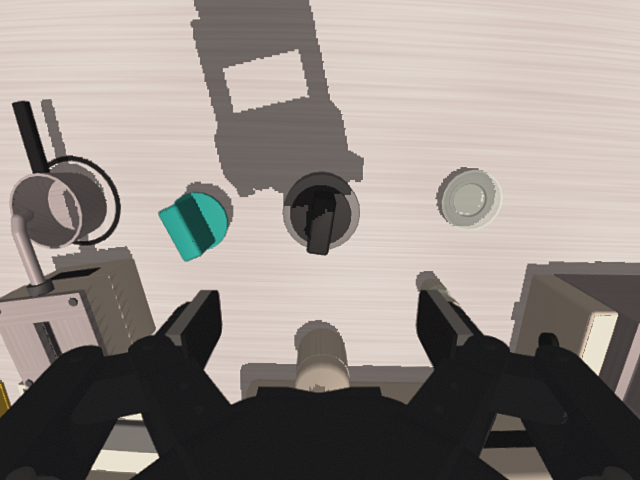

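Wrist view: the black key in its stand at (321,212), the turquoise look-alike at (195,230), the dish at (470,198). I'll crop closer for the key's centre and yaw.

```bash
python3 - <<'E'
from h import *
im=cv2.imread("pics/w3.png")[160:270,266:376]
cv2.imwrite("pics/c3.png",cv2.convertScaleAbs(cv2.resize(im,(550,550),interpolation=cv2.INTER_CUBIC),alpha=2.2,beta=10))
E
```

```text
(no output)
```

View pics/c3.png

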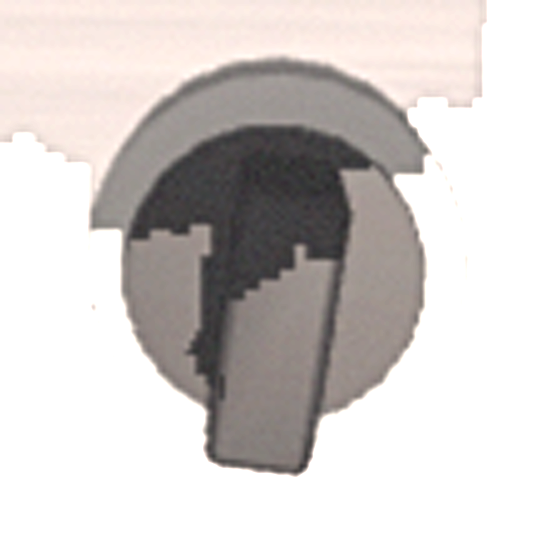

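```bash
python3 - <<'E'
from h import *
import pickle
from scipy.optimize import least_squares
w,s=pickle.load(open('w3.pkl','rb'))
f=lambda x,y:np.array([266+x/5,160+y/5])
H=lambda p,z:hit(w,*f(*p),z)
print("flange c",H((273.5,272),44))
for p in [(123,280),(424,280),(275,125)]:print(H(p,44).round(1))
a,b=H((208,464),91),H((305,472),91);print("near corners",a.round(1),b.round(1),np.hypot(*(a-b)[:2]))
d=a-b;print("yaw from near edge",np.arctan2(d[0],-d[1]))
a,b=H((340,255),91),H((308,450),91);d=b-a;print("yaw right edge",np.arctan2(d[1],d[0]))
a,b=H((236,260),91),H((211,440),91);d=b-a;print("yaw left edge",np.arctan2(d[1],d[0]))
# stand circle outer, z=38: 
for p in [(92,215),(280,60),(430,155)]:print("stand",H(p,38).round(1))
E
```

```text
flange c [524.57929429 248.99620505  44.        ]
[527.  218.8  44. ]
[525.4 279.3  44. ]
[495.1 248.5  44. ]
near corners [549.6 237.7  91. ] [550.6 255.   91. ] 17.315724222802086
yaw from near edge -0.06148608565611891
yaw right edge -0.1218985606285653
yaw left edge -0.11424895930628087
stand [515. 212.  38.]
stand [483.  249.2  38. ]
stand [501.1 279.8  38. ]
```

Call:
carry_out:
  targets:
    - {"x":0,"y":0.0024,"z":-0.03,"ax":0,"ay":0,"az":-0.138,"hand":1}
    - {"x":0,"y":0.0024,"z":-0.08,"ax":0,"ay":0,"az":-0.138,"hand":1}
    - {"x":0,"y":0.0024,"z":-0.13,"ax":0,"ay":0,"az":-0.138,"hand":1}
    - {"x":0,"y":0.0024,"z":-0.165,"ax":0,"ay":0,"az":-0.138,"hand":1}
    - {"x":0,"y":0.0024,"z":-0.178,"ax":0,"ay":0,"az":-0.138,"hand":0.6}

```text
time_s: 8.22
eef_pos: [523.6, 248.9, 49.5]
ee_rot: [0.705, 0.039, 0.707, -0.039]
force: [-0.1, 0.3, 1.0]
grip_width: 0.821
```

Call:
carry_out:
  targets:
    - {"x":0,"y":0,"z":0,"ax":0,"ay":0,"az":0,"hand":0.2}
    - {"x":0,"y":0,"z":0,"ax":0,"ay":0,"az":0,"hand":-0.2}
    - {"x":0,"y":0,"z":0,"ax":0,"ay":0,"az":0,"hand":-0.4}
    - {"x":0,"y":0,"z":0,"ax":0,"ay":0,"az":0,"hand":-1}
    - {"x":0,"y":0,"z":0,"ax":0,"ay":0,"az":0,"hand":-1}
  grip_force: 70

```text
time_s: 8.85
eef_pos: [525.0, 249.3, 52.5]
ee_rot: [0.707, 0.039, 0.705, -0.038]
force: [-1.0, -0.3, 6.4]
grip_width: 0.226
```

Call:
carry_out:
  targets:
    - {"x":0,"y":0,"z":0,"ax":0,"ay":0,"az":0,"hand":-1}
    - {"x":0,"y":0,"z":0,"ax":0,"ay":0,"az":0,"hand":-1}

```text
time_s: 9.1
eef_pos: [525.1, 249.3, 52.5]
ee_rot: [0.707, 0.039, 0.705, -0.038]
force: [-1.2, 0.3, 6.2]
grip_width: 0.223
```

Call:
carry_out:
  targets:
    - {"x":0,"y":0,"z":0.02,"ax":0,"ay":0,"az":0,"hand":-1}
    - {"x":0,"y":0,"z":0.05,"ax":0,"ay":0,"az":0,"hand":-1}
    - {"x":0,"y":0,"z":0.1,"ax":0,"ay":0,"az":0,"hand":-1}
    - {"x":0,"y":0,"z":0.14,"ax":0,"ay":0,"az":0,"hand":-1}
    - {"x":0,"y":0,"z":0.15,"ax":0,"ay":0,"az":0,"hand":-1}

```text
time_s: 9.72
eef_pos: [525.1, 249.3, 203.7]
ee_rot: [0.707, 0.039, 0.705, -0.038]
force: [-1.0, 0.0, -1.9]
grip_width: 0.226
```

Call:
carry_out:
  targets:
    - {"x":0.02,"y":-0.04,"z":0,"ax":0,"ay":0,"az":0.06,"hand":-1}
    - {"x":0.045,"y":-0.09,"z":0,"ax":0,"ay":0,"az":0.12,"hand":-1}
    - {"x":0.07,"y":-0.14,"z":0,"ax":0,"ay":0,"az":0.18,"hand":-1}
    - {"x":0.09,"y":-0.19,"z":0,"ax":0,"ay":0,"az":0.24,"hand":-1}
    - {"x":0.11,"y":-0.23,"z":0,"ax":0,"ay":0,"az":0.282,"hand":-1}

```text
time_s: 10.35
eef_pos: [634.4, 17.0, 199.5]
ee_rot: [0.703, -0.061, 0.705, 0.062]
force: [-0.2, -0.2, -1.5]
grip_width: 0.227
```

Call:
carry_out:
  targets:
    - {"x":0.0155,"y":-0.033,"z":0,"ax":0,"ay":0,"az":0,"hand":-1}
    - {"x":0.0155,"y":-0.033,"z":-0.02,"ax":0,"ay":0,"az":0,"hand":-1}
    - {"x":0.0155,"y":-0.033,"z":-0.03,"ax":0,"ay":0,"az":0,"hand":-1}
    - {"x":0.0155,"y":-0.033,"z":-0.03,"ax":0,"ay":0,"az":0,"hand":-1}

```text
time_s: 10.85
eef_pos: [649.3, -13.4, 170.0]
ee_rot: [0.704, -0.061, 0.705, 0.062]
force: [0.3, -1.0, -0.9]
grip_width: 0.227
```

```bash
python3 - <<'E'
from h import *
from scipy.spatial.transform import Rotation as Ro
w=viewer.camera_info("wrist");s=ctrl.sense();im=viewer.capture("wrist");t=viewer.capture("scene")
import pickle;pickle.dump((w,s),open('w4.pkl','wb'));cv2.imwrite("pics/w4.png",im);cv2.imwrite("pics/s4.png",t)
M=Ro.from_quat(s['ee_rot'],scalar_first=True).as_matrix()
print(s['time_s'],s['eef_pos'],s['force'],s['grip_width'],np.arctan2(M[1,2],M[0,2]),M.round(3))
def P(n,ci):
  for X in [(649.8,-14.1,100),(674.4,-9.8,100),(625.2,-18.4,100)]: print(n,proj(ci,X))
P("w",w);P("s",viewer.camera_info("scene"))
E
```

```text
10.85 [649.33152681 -13.35335995 169.96245997] [ 0.25321091 -0.979691   -0.92663828] 0.22705490014344334 0.17375058035327415 [[-0.003 -0.173  0.985]
 [ 0.001  0.985  0.173]
 [-1.     0.001 -0.002]]
w [317.03628443 250.8222865 ]
w [317.13588386 285.08531999]
w [316.93226432 214.34689962]
s [335.1282281  244.02615085]
s [345.26139143 246.49501896]
s [325.15911141 241.59723556]
```

View pics/w4.png

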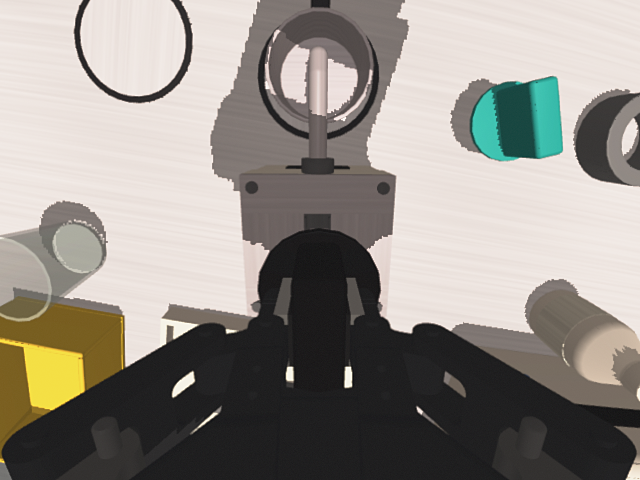

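```bash
python3 - <<'E'
from h import *
import pickle
w,s=pickle.load(open('w4.pkl','rb'))
im=cv2.imread("pics/w4.png")[190:350,230:410]
cv2.imwrite("pics/c4.png",cv2.convertScaleAbs(cv2.resize(im,(675,600),interpolation=cv2.INTER_CUBIC),alpha=2,beta=10))
zf=s['eef_pos'][2]-52.5+44
c,sn=np.cos(.1737),np.sin(.1737)
for X0 in [(649.3,-13.4)]:
  for z in (zf,zf-6):
    pts=np.array([proj(w,(X0[0]+31*np.cos(a),X0[1]+31*np.sin(a),z)) for a in np.linspace(0,6.28,200)])
    print("flange",z,pts.min(0),pts.max(0))
E
```

```text
flange 161.4624599701151 [255.44273407 228.38308695] [381.02534354 343.65381072]
flange 155.4624599701151 [257.55760723 225.29538028] [378.89700491 337.20663733]
```

View pics/c4.png

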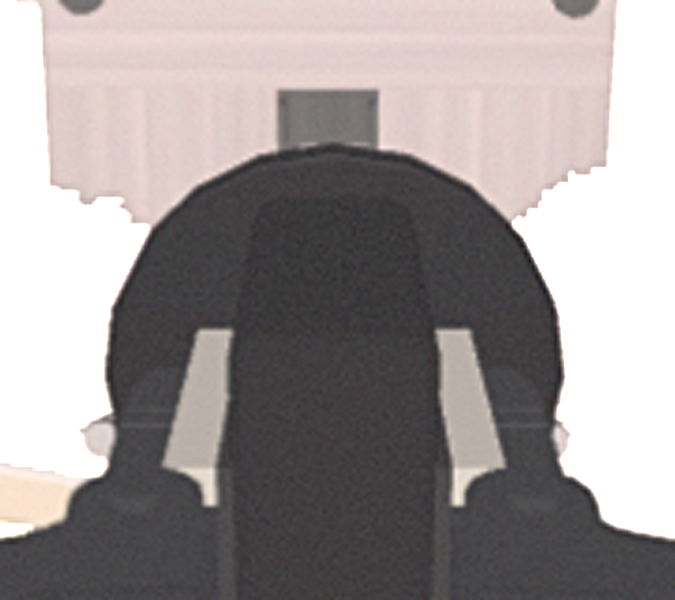

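```bash
python3 - <<'E'
from h import *
import pickle
w,s=pickle.load(open('w4.pkl','rb'))
for z in (208.5,203.5):
  for dx in(0,2):
    c=np.array([649.3+dx,-13.4]);u=np.array([np.cos(.1737),np.sin(.1737)])
    print(z,dx,proj(w,[*(c-26*u),z]), proj(w,[*(c-26*u),z-47]))
E
```

```text
208.5 0 [318.16158862 277.78619057] [318.12127061 238.67848954]
208.5 2 [317.15123164 283.19919759] [317.40078691 242.67949739]
203.5 0 [318.15577207 272.18742865] [318.11833599 235.80427278]
203.5 2 [317.18679161 277.40687694] [317.41923437 239.69614146]
```

The key is in line with the slot: slot centre x 317.5 px, near end row 214.0 (predicted 214.3), flange centre 319.5 px. I'm trimming about 1 mm and descending.

Call:
carry_out:
  targets:
    - {"x":-0.0007,"y":-0.0008,"z":-0.01,"ax":0,"ay":0,"az":0,"hand":-1}
    - {"x":-0.0007,"y":-0.0008,"z":-0.018,"ax":0,"ay":0,"az":0,"hand":-1}
    - {"x":-0.0007,"y":-0.0008,"z":-0.022,"ax":0,"ay":0,"az":0,"hand":-1}
    - {"x":-0.0007,"y":-0.0008,"z":-0.026,"ax":0,"ay":0,"az":0,"hand":-1}
    - {"x":-0.0007,"y":-0.0008,"z":-0.028,"ax":0,"ay":0,"az":0,"hand":-1}

```text
time_s: 11.58
eef_pos: [649.3, -14.7, 143.1]
ee_rot: [0.704, -0.061, 0.704, 0.061]
force: [-1.0, 0.3, -1.0]
grip_width: 0.23
```

Call:
carry_out:
  targets:
    - {"x":0,"y":0,"z":-0.003,"ax":0,"ay":0,"az":0,"hand":-1}
    - {"x":0,"y":0,"z":-0.006,"ax":0,"ay":0,"az":0,"hand":-1}
    - {"x":0,"y":0,"z":-0.009,"ax":0,"ay":0,"az":0,"hand":-1}
    - {"x":0,"y":0,"z":-0.011,"ax":0,"ay":0,"az":0,"hand":-1}
    - {"x":0,"y":0,"z":-0.011,"ax":0,"ay":0,"az":0,"hand":-1}

```text
time_s: 12.2
eef_pos: [649.3, -14.7, 132.6]
ee_rot: [0.705, -0.061, 0.704, 0.061]
force: [-2.0, 0.7, 2.4]
grip_width: 0.225
```

Call:
carry_out:
  targets:
    - {"x":0,"y":0,"z":-0.003,"ax":0,"ay":0,"az":0,"hand":-1}
    - {"x":0,"y":0,"z":-0.006,"ax":0,"ay":0,"az":0,"hand":-1}
    - {"x":0,"y":0,"z":-0.009,"ax":0,"ay":0,"az":0,"hand":-1}
    - {"x":0,"y":0,"z":-0.012,"ax":0,"ay":0,"az":0,"hand":-1}
    - {"x":0,"y":0,"z":-0.012,"ax":0,"ay":0,"az":0,"hand":-1}

```text
time_s: 12.82
eef_pos: [649.5, -14.7, 120.9]
ee_rot: [0.705, -0.061, 0.704, 0.061]
force: [-2.7, 0.5, 8.9]
grip_width: 0.221
```

Call:
carry_out:
  targets:
    - {"x":0,"y":0,"z":0,"ax":0,"ay":0,"az":-0.14,"hand":-1}
    - {"x":0,"y":0,"z":0,"ax":0,"ay":0,"az":-0.28,"hand":-1}
    - {"x":0,"y":0,"z":0,"ax":0,"ay":0,"az":-0.42,"hand":-1}
    - {"x":0,"y":0,"z":0,"ax":0,"ay":0,"az":-0.56,"hand":-1}
    - {"x":0,"y":0,"z":0,"ax":0,"ay":0,"az":-0.7,"hand":-1}

```text
time_s: 13.45
eef_pos: [649.8, -14.7, 121.2]
ee_rot: [0.683, 0.186, 0.682, -0.186]
force: [-1.4, 1.4, 8.0]
grip_width: 0.223
```

```bash
python3 - <<'E'
from h import *
s=ctrl.sense();print(s['joints'],s['force'],s['wrist_torque'],s['eef_pos'])
E
```

```text
[-2.02565418e-01  6.79361854e-01  1.22284746e+00  1.23440560e-04
  1.23722202e+00 -1.24219143e+00] [-1.43147047  1.36820356  8.03192555] [0.13322572 0.27658939 0.12629988] [649.81919263 -14.70339815 121.23721911]
```

Call:
carry_out:
  targets:
    - {"x":0,"y":0,"z":0,"ax":0,"ay":0,"az":-0.14,"hand":-1}
    - {"x":0,"y":0,"z":0,"ax":0,"ay":0,"az":-0.28,"hand":-1}
    - {"x":0,"y":0,"z":0,"ax":0,"ay":0,"az":-0.42,"hand":-1}
    - {"x":0,"y":0,"z":0,"ax":0,"ay":0,"az":-0.56,"hand":-1}
    - {"x":0,"y":0,"z":0,"ax":0,"ay":0,"az":-0.7,"hand":-1}

```text
time_s: 14.08
eef_pos: [649.7, -14.7, 121.2]
ee_rot: [0.578, 0.409, 0.577, -0.408]
force: [-1.1, 0.1, 7.8]
grip_width: 0.225
```

Call:
carry_out:
  targets:
    - {"x":0,"y":0,"z":0,"ax":0,"ay":0,"az":-0.1,"hand":-1}
    - {"x":0,"y":0,"z":0,"ax":0,"ay":0,"az":-0.18,"hand":-1}
    - {"x":0,"y":0,"z":0,"ax":0,"ay":0,"az":-0.22,"hand":-1}
    - {"x":0,"y":0,"z":0,"ax":0,"ay":0,"az":-0.22,"hand":-1}

```text
time_s: 14.58
eef_pos: [649.7, -14.8, 121.2]
ee_rot: [0.531, 0.468, 0.529, -0.468]
force: [-1.6, -0.2, 7.6]
grip_width: 0.224
```

```bash
python3 - <<'E'
from h import *
from scipy.spatial.transform import Rotation as Ro
w=viewer.camera_info("wrist");s=ctrl.sense();im=viewer.capture("wrist");t=viewer.capture("top")
M=Ro.from_quat(s['ee_rot'],scalar_first=True).as_matrix()
print(s['joints'],s['force'],s['wrist_torque'],s['eef_pos'],s['grip_width'],"yaw",np.arctan2(M[1,2],M[0,2]),M[:,0])
out=np.zeros((480,800,3),np.uint8);out[:,:480]=im[:,80:560];out[:320,480:]=cv2.convertScaleAbs(cv2.resize(t[180:340,260:420],(320,320)),alpha=1.5)
cv2.imwrite("pics/c5.png",out)
E
```

```text
[-2.02606064e-01  6.79338617e-01  1.22301002e+00 -8.74901768e-05
  1.23751408e+00 -3.26460773e-01] [-1.55555922 -0.23489284  7.59927741] [0.0486896  0.36364769 0.11472194] [649.6700164  -14.75123604 121.19281462] 0.22441864575668427 yaw -1.446913577135709 [ 1.67791189e-03 -4.29086742e-04 -9.99998500e-01]
```

View pics/c5.png

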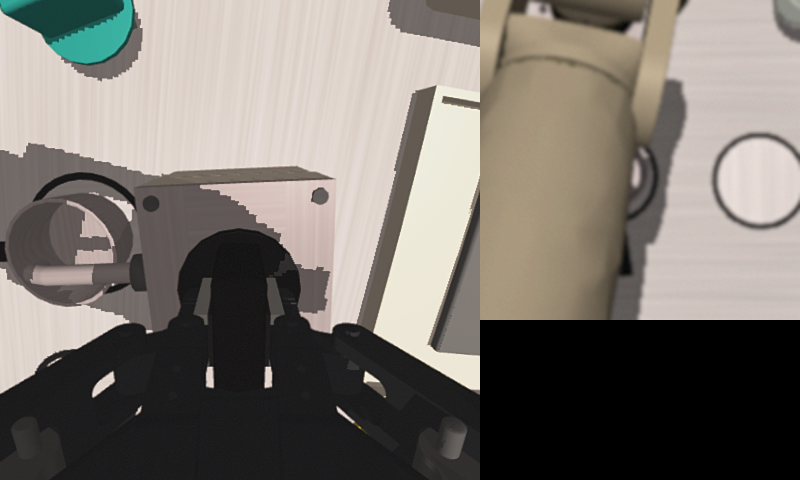

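Call:
carry_out:
  targets:
    - {"x":0,"y":0,"z":-0.001,"ax":0,"ay":0,"az":-0.06,"hand":-1}
    - {"x":0,"y":0,"z":-0.002,"ax":0,"ay":0,"az":-0.12,"hand":-1}
    - {"x":0,"y":0,"z":-0.002,"ax":0,"ay":0,"az":-0.12,"hand":-1}
    - {"x":0,"y":0,"z":-0.002,"ax":0,"ay":0,"az":-0.12,"hand":-1}

```text
time_s: 15.18
eef_pos: [649.8, -14.7, 120.3]
ee_rot: [0.502, 0.499, 0.501, -0.498]
force: [-4.6, 0.3, 14.1]
grip_width: 0.222
```

```bash
python3 - <<'E'
from h import *
from scipy.spatial.transform import Rotation as Ro
s=ctrl.sense();im=viewer.capture("wrist")
M=Ro.from_quat(s['ee_rot'],scalar_first=True).as_matrix()
print(s['time_s'],s['force'],s['wrist_torque'],s['eef_pos'],s['grip_width'],"yaw",np.arctan2(M[1,2],M[0,2]))
cv2.imwrite("pics/w6.png",cv2.convertScaleAbs(cv2.resize(im[140:420,80:480],(800,560),interpolation=cv2.INTER_CUBIC),alpha=1.6,beta=10))
E
```

```text
15.175 [-4.60725845  0.28871668 14.08717713] [0.10283697 0.9804369  1.0827312 ] [649.76358927 -14.70347443 120.32814327] 0.22234196483999213 yaw -1.564412218421504
```

View pics/w6.png

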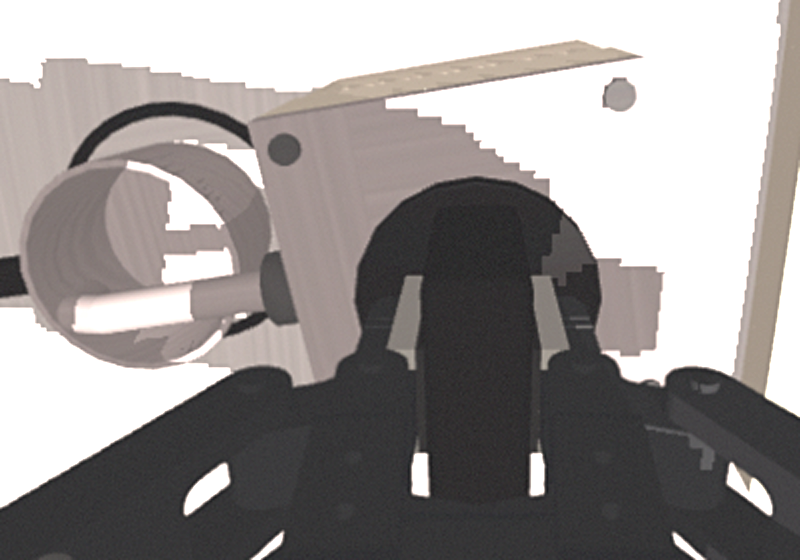

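The torque rose to 1.08 N m at a turn of 1.74 rad, so the turn stop is reached. The 14 N push means the push stop is reached too. I'll ease the overturn slightly and check that it holds.

Call:
carry_out:
  targets:
    - {"x":0,"y":0,"z":0,"ax":0,"ay":0,"az":0.03,"hand":-1}
    - {"x":0,"y":0,"z":0,"ax":0,"ay":0,"az":0.03,"hand":-1}
    - {"x":0,"y":0,"z":0,"ax":0,"ay":0,"az":0.03,"hand":-1}
    - {"x":0,"y":0,"z":0,"ax":0,"ay":0,"az":0.03,"hand":-1}

```text
time_s: 15.72
eef_pos: [649.8, -14.7, 120.3]
ee_rot: [0.51, 0.491, 0.508, -0.491]
force: [-5.1, 1.2, 15.0]
grip_width: 0.227
```

```bash
python3 - <<'E'
from h import *
s=ctrl.sense();print(s['time_s'],s['force'],s['wrist_torque'],s['eef_pos'],s['grip_width'],s['ee_rot'])
if s['wrist_torque'][2]>0.1 and s['force'][2]>6: print("hand in",finish_job())
E
```

```text
15.725 [-5.05360211  1.22849317 14.95388301] [0.11483697 0.98558336 0.65153134] [649.78025761 -14.70133264 120.33675952] 0.2273318016994678 [ 0.50965239  0.49140333  0.50794881 -0.49067832]
the job is handed in; nothing more can be done
hand in None
```

I slid the pan by its handle onto the ring mark under the spout. I then took the black key from its stand, pushed its cross-bar down through the slot and turned it clockwise to the stop. I handed the job in at 15.7 s with the key still gripped; no verdict was reported.

**Pan:** before I let go of it, the rim centre was within about 0.5 px (1 mm) of where the mark projects in the top view. The later wrist views showed it still standing under the spout.

**Key:**
- **Turn:** the last readings showed about 0.65 N m against the turn stop. The gripper had turned about 1.71 rad, which includes up to 0.1 rad of play in the groove.
- **Push:** there was 15 N of push at the bottom, with the fingers about 12 mm below where the key first met the rotor.
- **Grip:** the opening read about 19 mm, the grip's width, at a set 70 N.

**Doubts:**
- The joint values could not be read directly; push and turn are inferred from the arm's pose and forces.
- In the wrist image, the key's x position differed by about 2 mm between the top and bottom of its grip. That could be a slight tilt of about 0.04 rad, but the key went in without resistance.
- The first move call was refused for missing fields and moved nothing.

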